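Put a casserole under guard against a hidden stop

TASK

Get the small white casserole under guard for its test: move the brown bottle that stands in its way onto the round cork mat and leave it upright there, slide the guard's red-framed door open, and push the casserole gently through the doorway until it bears on the orange spring pad inside and stays in contact with it. The stop behind the pad is set differently each time, so feel for it. Then slide the door fully shut, and leave everything else where it is.

Things in the scene. Friction and masses are not known exactly. Their poses are not given: they have to be found in the camera images.
- bay: Fixed guard enclosure of aluminium bars and clear panels, no floor, roof or back. Origin: on the table, in the sliding door's plane, mid-doorway. x points straight into the bay, y left along its front, z up. Doorway: y -110 to +110 mm. From y +110 to +335 a fixed panel hides a measuring unit; side wall at y -122.
- lintel (a point): Middle of the underside of the bar over the doorway. The bar spans x +6 to +30 mm (bay frame), 156 to 180 mm above the table: too low for an upright gripper to follow the casserole in, so push with the tool tilted forward.
- door (a joint): Guard door, clear panel 210 wide x 6 thick, 6 to 185 mm above the table with a red frame, sliding along the bay's y in the plane x = 0. 0 = fully shut (covers the doorway), 0.2 m = fully open (to +y, left). Slides with about 2.5 N of friction and stays where it is left; dead stops at both ends.
- door_grip (a point): Red upright round post on the door's top edge, 16 mm diameter, from 185 to 237 mm above the table, free all round above 185 mm; this point is on its axis at 215 mm height. Push it sideways along the bay's y. With the door shut it is at y +85 mm in the bay's frame.
- stop: Fixed grey block at the back of the bay on its centre line; origin and axes coincide with bay. Its ram carries an upright orange pad, y +-35, z 16 to 52 mm. The ram's setting varies and is not measured: pad face at rest at x = 112 to 134 mm. The pad gives 8 mm on a soft spring (0.5 to 1 N), then is solid. The casserole's friction exceeds the spring, so it stays put when let go.
- casserole: Small white stoneware casserole, orange inside: upright round pot of 100 mm outer diameter, 60 mm high, wall 6 mm, with two ear lugs at its own +-y (130 mm over the ears, 42 to 52 mm above its base). Origin: centre of its underside, z up. About 0.45 kg, loose on the table in front of the doorway. Fragile: do not press it with more than about 30 N.
- bottle: Brown glass bottle standing between casserole and doorway: 40 mm diameter to 96 mm height, then a black cap of 34 mm diameter from 103 to 150 mm height, a good grip from above. Origin: centre of its underside, z up. About 0.2 kg.
- mat: Round cork mat, 110 mm diameter, 4 mm thick, fixed on the table to the left or the right. Origin: centre of its underside. The bottle's place.
- tile: Square blue ceramic tile, 100 x 100 x 4 mm, fixed on the table on the other side; not the bottle's place. Origin: centre of its underside.
- spare_casserole: Blue casserole, 120 mm diameter, 70 mm high, bystander. Origin: centre of its underside.
- mug: White mug, 76 mm diameter, 85 mm high, bystander. Origin: centre of its underside.
- jar: Glass jar with white lid, 60 mm diameter, 75 mm high, bystander. Origin: centre of its underside.
- weight: Brass weight with a knob, 44 mm diameter, 54 mm high, bystander. Origin: centre of its underside.
- case: Flat black plastic case, 160 x 60 x 22 mm, bystander. Origin: centre of its underside.
- driver: Screwdriver lying on the table, bystander. Origin: on its axis line's underside, x towards the tip.
Things that resemble listed ones, but are neither listed nor needed, are in the scene too. Leave any pink or yellow look-alike of the bottle alone. What is shaped like the casserole but green is not meant.

How it is judged:
By the outcome, as a careful person would: the job done as asked, in the order asked, and still so for the second after the job is handed in, with the robot touching nothing.
It also fails if it takes over 72 s, if anything falls off the work surface, if the arm or the gripper's body presses on something with over 40 N, if the wrist force passes 120 N, or if a joint passes its speed limit or range.

ROBOT

A 6-joint arm with a two-finger parallel gripper is mounted at the origin on the work surface. World frame = base frame: x ahead of the robot, y to its left, z up, the work surface at z = 0. Lengths are in m, angles in rad, forces in N, time in s.
With the tool pointing down it reaches from about 0.375 to 0.9 m from the base axis. Payload 3.1 kg.
Tool frame: the origin (TCP) lies on the front face of the gripper's body, between the roots of the fingers; the fingertips stand 73 mm ahead of it and the grasp point (between the pads) lies 54 mm ahead of it (manip.tip_extent is the distance from the TCP to the fingertips, in m); y points along the fingers, z is the direction in which the jaws open and shut, and the axes are right-handed (so a half turn about y gives the same grasp; the last joint's range is limited). The gripper opens to 85 mm and grips with 20 to 120 N. Pads are 22 mm wide; open, the fingers measure 114 mm over their backs; the gripper's body (76 mm by 85 mm) begins 54 mm behind the grasp point. The pads swing forward as they close: fully open they stand 13 mm farther back than shut.
Start: joints at [0.951, 0.527, 1.433, -0, 1.181, -0.178], TCP at [0.267, 0.565, 0.304] pointing down, gripper open.
Joint ranges: [-3.08, 3.08], [-0.75, 2.2], [0.22, 2.44], [-1.43, 4.57], [0, 2.65], [-2.85, 2.85]. Speed limits (rad/s): [2.79, 2.79, 3.14, 3.14, 3.14, 3.14].

INTERFACE

Orientations are given as a rotation vector (axis times angle).
In Python, from station import manip, viewer gives the robot as it stands. Calls block until the motion is done:
- manip.move_to(position, orientation): joint-space move of the TCP to a pose.
- manip.movel(position, speed=0.15, rotation=None, threshold=None): straight line of the TCP; rotation=None keeps the orientation; speed is the mean speed in m/s. With threshold (N) it stops when the force on the tool has changed by that much, and returns True; else False.
- manip.movej(angles): joint-space move.
- manip.grip(opening): finger opening in m; the grip force is fixed at half the most; returns when the fingers have stopped.
- manip.dwell(seconds).
- manip.solve_ik(position, orientation): joint angles nearest the present ones, or None.
- manip.read_state(): the state.
- viewer.get_image(name): name is "scene" or "top" or "wrist"; returns a dict with "pixels" (480x640x3 uint8, red, green, blue), "fov_y" (degrees; the focal length in pixels is half the picture's height over the tangent of half this angle, whatever the lens; pixels are square), "cx", "cy" (the principal point, pixels), "k1" (the pictures are not rectified: a ray, as slopes to the right and down, at radius r is drawn at 1 + k1 r^2 times it, then the intrinsics apply), "rvec" (rotation vector, rad) and "tvec" (3), from world to camera coordinates, as OpenCV has them; the wrist camera has in their place "T_tool_cam" (4x4, takes a point from camera to tool coordinates, whose origin is the TCP and whose axes are the tool frame's). Camera axes: x right, y down, z forward; pixel columns grow to the right and rows downward; lengths in m; the calibration is good to about 2 mm. A picture is of the moment at which its call begins: read the wrist's pose just before it. There is no depth.
A pose or a line that the arm cannot do raises manip.IKError and nothing moves.
- manip.finish_job(): hands the job in, once; it reports no verdict.
The state is a dict: "clock": time; "joint_positions": joint angles; "qvel": joint speeds; "effort": joint torques, N m; "tool_pos": TCP position; "tcp_rot": TCP orientation; "wrist_force": force on the tool from outside, world axes, zero at the start; "torque": the same for the moment, N m; "grip_width": finger opening in m.
Only numpy, scipy, OpenCV 4.12 (cv2) and the standard library are available. Lean on these libraries where they do the work, as an engineer would, in place of code of your own. Each camera call takes 0.05 s, during which the arm holds its last target.

## Working session

There is one attempt and no reset: what is moved stays moved. The work goes in short steps, each a Python script; the robot and the scene stay as the last script left them, time stands still between calls to the robot, and variables do not carry over. Pictures are saved under pics/ and viewed, and the job is handed in when it is done.

```bash
ls; mkdir -p pics
cat > h.py <<'E'
import numpy as np, cv2
from station import manip, viewer
from scipy.spatial.transform import Rotation as R
def cam(im):
    f=240/np.tan(np.radians(im["fov_y"])/2)
    K=np.array([[f,0,im["cx"]],[0,f,im["cy"]],[0,0,1.]])
    return K
def grab(name,fn=None):
    st=manip.read_state(); im=viewer.get_image(name)
    if name=="wrist":
        T=np.eye(4);T[:3,:3]=R.from_rotvec(st["tcp_rot"]).as_matrix();T[:3,3]=st["tool_pos"]
        W=np.linalg.inv(T@np.array(im["T_tool_cam"]))
        im["rvec"]=R.from_matrix(W[:3,:3]).as_rotvec();im["tvec"]=W[:3,3]
    if fn: cv2.imwrite(fn,im["pixels"][:,:,::-1])
    return im
def ray(im,u,v):
    K=cam(im); p=cv2.undistortPoints(np.array([[[u,v]]],float),K,np.array([im["k1"],0,0,0.]))[0,0]
    M=R.from_rotvec(np.array(im["rvec"]).ravel()).as_matrix();t=np.array(im["tvec"]).ravel()
    return -M.T@t, M.T@np.array([p[0],p[1],1])
def onz(im,u,v,z):
    o,d=ray(im,u,v); return o+d*(z-o[2])/d[2]
def proj(im,P):
    return cv2.projectPoints(np.array(P,float).reshape(-1,1,3),np.array(im["rvec"],float).ravel(),np.array(im["tvec"],float).ravel(),cam(im),np.array([im["k1"],0,0,0.]))[0].reshape(-1,2)
E
python3 - <<'E'
from h import *
import pickle
d={}
for n in("scene","top","wrist"):
    d[n]=grab(n,f"pics/{n}0.png"); print(n,{k:v for k,v in d[n].items() if k!="pixels"})
    print(ray(d[n],320,240))
pickle.dump(d,open("im0.pkl","wb"))
print(manip.read_state())
E
```

```text
pics
scene {'fov_y': 45.99117281959815, 'cx': 326.0408957044552, 'cy': 244.0868287899555, 'k1': -0.16722579274821053, 'rvec': array([ 1.42680306,  2.3391159 , -0.7055325 ]), 'tvec': array([ 0.23880554, -0.23370359,  1.88271067])}
(array([1.22125845, 0.34255853, 1.43088308]), array([-0.49988779, -0.25969091, -0.82634083]))
top {'fov_y': 49.483760415769005, 'cx': 323.54826568419935, 'cy': 244.0991348894132, 'k1': -0.1307408562976189, 'rvec': array([ 2.16311857, -2.11665717,  0.15865899]), 'tvec': array([-0.01661915,  0.49553707,  1.3415737 ])}
(array([ 0.28628686, -0.01435568,  1.40124478]), array([ 0.15949933,  0.01313956, -0.98716548]))
wrist {'fov_y': 58.239590592131584, 'cx': 308.86424831626056, 'cy': 241.88083338597113, 'k1': -0.01701442349758803, 'T_tool_cam': array([[ 2.14525450e-04,  9.62361939e-01,  2.71770955e-01,
        -6.90445783e-02],
       [ 1.52384708e-04, -2.71770990e-01,  9.62361941e-01,
        -7.08325204e-02],
       [ 9.99999965e-01, -1.65037391e-04, -2.04951037e-04,
         1.79541083e-03],
       [ 0.00000000e+00,  0.00000000e+00,  0.00000000e+00,
         1.
[... 201 characters left out ...]
75876, -0.96370324]))
{'clock': 0.15, 'joint_positions': array([ 9.50510063e-01,  5.28240649e-01,  1.43361068e+00,  3.31640403e-06,
        1.18140354e+00, -1.78476133e-01]), 'qvel': array([ 1.07463587e-03, -2.08010432e-03, -4.94286787e-03,  6.22348508e-04,
       -1.13029553e-03, -1.06178132e-05]), 'effort': array([ 4.51975084e-04, -4.42744982e+01, -1.78274810e+01, -2.34606332e-04,
        5.58401560e-03, -2.50723713e-05]), 'tool_pos': array([0.26694038, 0.56465044, 0.30316482]), 'tcp_rot': array([-1.5444192 ,  0.34707277, -0.34604601]), 'wrist_force': array([-0.58648103, -0.35909241, -1.0087802 ]), 'torque': array([-0.0430794 , -0.03710237, -0.05219795]), 'grip_width': 0.08551364857407892}
```

View pics/scene0.png

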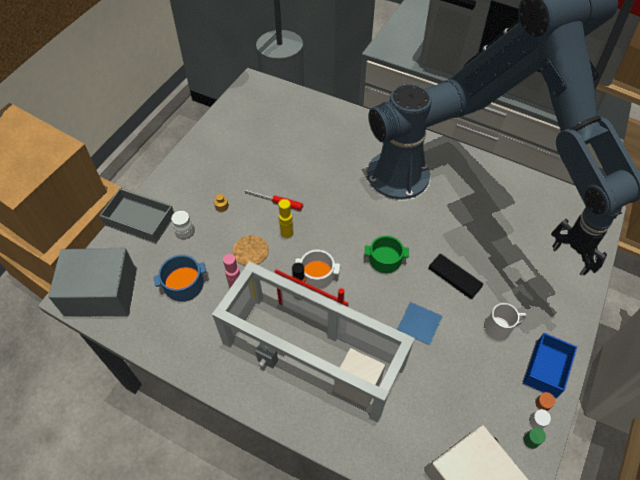

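View pics/top0.png

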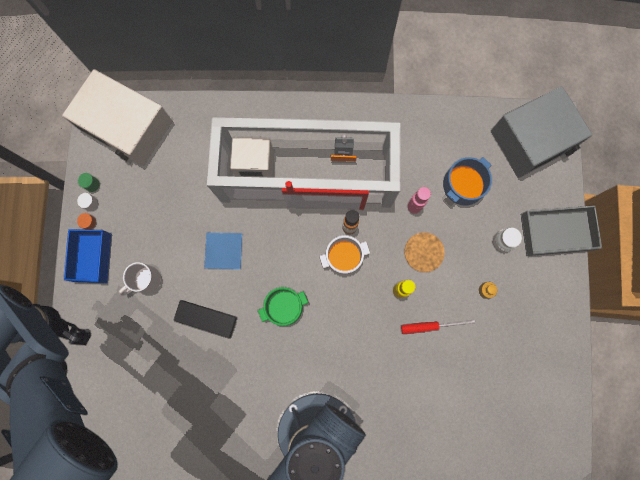

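View pics/wrist0.png

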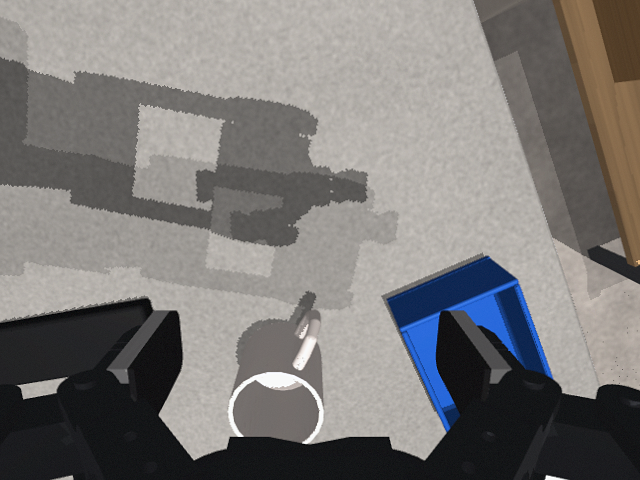

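The top view shows the brown bottle with the black cap at (351,220) between the white casserole (345,254) and the door. The cork mat is at (424,252) and the blue tile at (223,251). Bottle look-alikes are pink (420,198) and yellow (405,289). Casserole look-alikes are green (284,306) and the blue bystander (467,182). The brown bottle and the white pot with orange inside fit the description. I'll confirm them in enlarged crops.

Run:
```python
import cv2
a=cv2.imread("pics/top0.png")[110:310,200:460]; cv2.imwrite("pics/topc.png",cv2.resize(a,None,fx=3,fy=3,interpolation=cv2.INTER_CUBIC))
a=cv2.imread("pics/scene0.png")[225:425,200:450]; cv2.imwrite("pics/scenec.png",cv2.resize(a,None,fx=3,fy=3,interpolation=cv2.INTER_CUBIC))
```

```text
(no output)
```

View pics/topc.png

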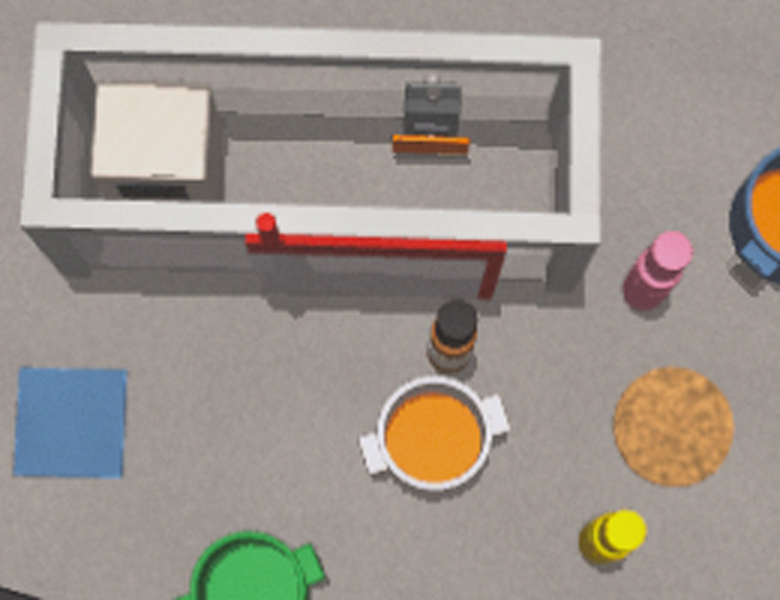

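View pics/scenec.png

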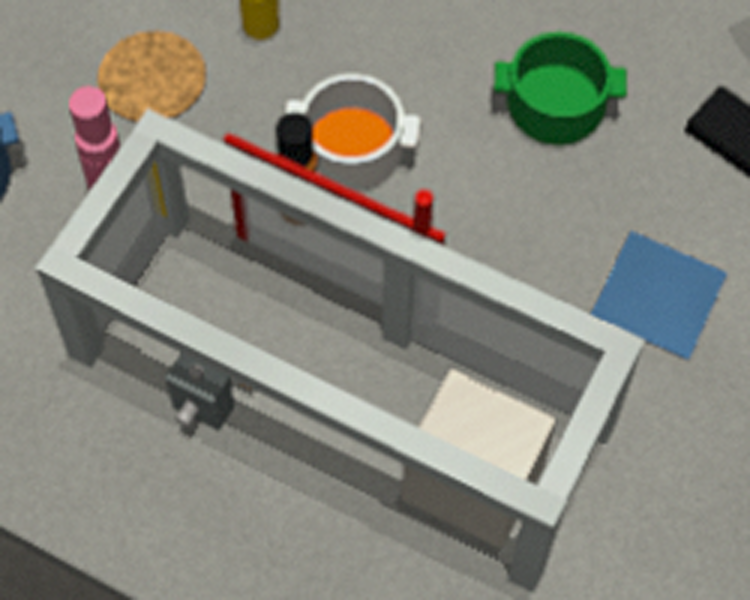

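```bash
cat > m.py <<'E'
from h import *
import pickle
d=pickle.load(open("im0.pkl","rb")); T=d["top"];S=d["scene"]
c=lambda u,v:(200+u/3-1/3,110+v/3-1/3)
s=lambda u,v:(200+u/3-1/3,225+v/3-1/3)
def tri(a,b):
    o1,d1=ray(T,*a);o2,d2=ray(S,*b)
    A=np.c_[d1,-d2]; x=np.linalg.lstsq(A,o2-o1,rcond=None)[0]
    p,q=o1+d1*x[0],o2+d2*x[1]; return (p+q)/2,np.linalg.norm(p-q)
E
python3 - <<'E'
from m import *
np.set_printoptions(precision=4,suppress=True)
P={k:onz(T,*c(*uv),.18) for k,uv in dict(FL=(22,228),FR=(601,243),BR=(601,40),BL=(37,24)).items()}
for k,v in P.items(): print(k,v)
for k,uv in dict(FL=(643,345),FR=(148,110),BR=(40,262),BL=(560,525)).items(): print("sc",k,onz(S,*s(*uv),.18))
print("cap",tri(c(458,318),s(294,129)))
print("post",tri(c(265,222),s(424,196)), onz(T,*c(265,222),.237))
for nm,im in (("T",T),("S",S)):
    hsv=cv2.cvtColor(im["pixels"],cv2.COLOR_RGB2HSV)
    for lab,lo,hi,z in (("mat",(8,60,90),(22,190,255),.004),("orange",(8,200,120),(18,255,255),.006),("blue tile",(100,80,80),(115,200,200),.004),("red",(0,180,80),(4,255,255),.185)):
        m=cv2.inRange(hsv,np.array(lo),np.array(hi))
        n,l,st,ce=cv2.connectedComponentsWithStats(m)
        for i in range(1,n):
            if st[i,4]>60: print(nm,lab,st[i],ce[i].round(1),onz(im,*ce[i],z))
# rim outer of white pot : contour at z=.06
print([onz(T,*c(u,v),.06) for u,v in((378,434),(491,432),(434,376),(436,492))])
print("ears",[onz(T,*c(u,v),.052) for u,v in((372,453),(495,416))])
print("ears S",[onz(S,*s(u,v),.052) for u,v in((294,110),(410,130))])
E
```

```text
FL [0.6118 0.2803 0.18  ]
FR [ 0.6087 -0.1888  0.18  ]
BR [ 0.7825 -0.19    0.18  ]
BL [0.788  0.2794 0.18  ]
sc FL [0.6186 0.285  0.18  ]
sc FR [ 0.61   -0.1843  0.18  ]
sc BR [ 0.7788 -0.1868  0.18  ]
sc BL [0.7859 0.2863 0.18  ]
cap (array([ 0.5509, -0.0744,  0.146 ]), np.float64(0.0029711893437212107))
post (array([0.6048, 0.0787, 0.2354]), np.float64(0.0012036075385517628)) [0.6046 0.0781 0.237 ]
T mat [330 155  27   7 121] [343.8 158.4] [ 0.7445 -0.0568  0.004 ]
T mat [   0  176   47  128 4548] [ 20.6 230.1] [0.5231 0.8651 0.004 ]
T mat [ 617  184   23  123 1811] [626.4 244.1] [ 0.5194 -0.8683  0.004 ]
T mat [584 193  14  13  72] [588.2 196.7] [ 0.6543 -0.7589  0.004 ]
T mat [ 77 213  17  16 197] [ 84.2 220.1] [0.5551 0.6712 0.004 ]
T mat [344 216  15  14  64] [350.  225.1] [ 0.5551 -0.0768  0.004 ]
T mat [ 404  232   41   40 1289] [424.1 251.8] [ 0.4858 -0.2796  0.004 ]
T mat [479 282  19  17 248] [487.9 289.7] [ 0.3854 -0.4544  0.004 ]
T mat [590 296  50  21 271] [614.9 310.9] [ 0.33   -0.8215  0.004 ]
T orange [451 167  32  31 768] [466.6 181.7] [ 0.6854 -0.4013  0.006 ]
T o
[... 1212 characters left out ...]
67] [180.9 277.6] [ 0.6669 -0.4073  0.006 ]
S blue tile [154 255  52  36 317] [178.7 272.5] [ 0.6545 -0.4244  0.004 ]
S blue tile [ 397  302   45   42 1098] [419.4 322.7] [0.4789 0.2707 0.004 ]
S blue tile [543 333  34  48  75] [564.9 350.4] [0.3742 0.6757 0.004 ]
S red [290 200  12  10  76] [295.8 204.6] [ 0.3926 -0.1637  0.185 ]
S red [275 270  73  35 273] [315.  287.6] [0.6026 0.0067 0.185 ]
[array([ 0.4656, -0.0121,  0.06  ]), array([ 0.4694, -0.11  ,  0.06  ]), array([ 0.5176, -0.0598,  0.06  ]), array([ 0.4163, -0.0631,  0.06  ])]
ears [array([ 0.4499, -0.0072,  0.052 ]), array([ 0.4847, -0.1139,  0.052 ])]
ears S [array([ 0.4827, -0.1136,  0.052 ]), array([ 0.4516, -0.0048,  0.052 ])]
```

```bash
cat >> h.py <<'E'
YAW=-0.012; BO=np.array([0.604,-0.058]); 
BX=np.array([np.cos(YAW),np.sin(YAW),0]);BY=np.array([-np.sin(YAW),np.cos(YAW),0]);BZ=np.array([0,0,1.])
def B(x,y,z): return np.r_[BO,0]+BX*x+BY*y+BZ*z
def rot(th=0,s=1):
    "tool tilted forward by th (rad); s=1: tool x forward/up (camera on robot side/below)"
    dy=np.sin(th)*BX-np.cos(th)*BZ
    dz=s*BY; dx=np.cross(dy,dz)
    return R.from_matrix(np.c_[dx,dy,dz]).as_rotvec()
E
python3 - <<'E'
from m import *
np.set_printoptions(precision=3,suppress=True)
print("cap T",onz(T,*c(458,320),.15),"S",onz(S,*s(294,128),.15))
print("base check (brown low) T",onz(T,*c(449,358),0.0))
print("pad",[onz(T,*c(u,v),.034) for u,v in((393,145),(469,147),(431,147))], "top edge z52",[onz(T,*c(u,v),.052) for u,v in((393,137),(469,139))])
print("door R edge",onz(T,*c(505,246),.185),"L",onz(T,*c(247,240),.185))
print("yellow cap",onz(T,*c(626,530),.15),"pink",onz(T,*c(672,252),.15))
J0=manip.read_state()["joint_positions"]
print(R.from_rotvec(manip.read_state()["tcp_rot"]).as_matrix())
for n,p,th in (("bot",[.551,-.0745,.19],0),("mat",[.486,-.279,.2],0),("post",[.605,.078,.28],0),("postopen",[.605,.25,.28],0),("push",B(-.12-.06,0,.03+.0419),np.radians(55)),("push2",B(.045-.06,0,.03+.0419),np.radians(55))):
  for sg in(1,-1):
    print(n,sg,manip.solve_ik(p,rot(th,sg)))
E
```

```text
cap T [ 0.549 -0.076  0.15 ] S [ 0.552 -0.072  0.15 ]
base check (brown low) T [ 0.545 -0.075  0.   ]
pad [array([ 0.735, -0.02 ,  0.034]), array([ 0.735, -0.089,  0.034]), array([ 0.734, -0.055,  0.034])] top edge z52 [array([ 0.737, -0.02 ,  0.052]), array([ 0.736, -0.088,  0.052])]
door R edge [ 0.603 -0.111  0.185] L [0.604 0.096 0.185]
yellow cap [ 0.38  -0.213  0.15 ] pink [ 0.61  -0.252  0.15 ]
[[ 0.904 -0.001  0.428]
 [-0.428 -0.001  0.904]
 [-0.    -1.    -0.002]]
bot 1 [-0.335  0.596  1.708  0.     0.838 -1.894]
bot -1 [-0.335  0.596  1.708 -0.     0.838  1.247]
mat 1 [-0.721  0.585  1.69   0.     0.867 -2.279]
mat -1 [-0.721  0.585  1.69  -0.     0.867  0.862]
post 1 [-0.055  0.534  1.496  0.     1.111 -1.614]
post -1 [-0.055  0.534  1.496 -0.     1.111  1.528]
postopen 1 [ 0.221  0.593  1.377  0.     1.171 -1.337]
postopen -1 [0.221 0.593 1.377 0.    1.171 1.804]
push 1 None
push -1 None
push2 1 [-0.411  0.991  2.11   2.731  0.922  1.591]
push2 -1 [-0.411  0.991  2.11   2.731  0.922 -1.551]
```

Run:
```python
from h import *
np.set_printoptions(precision=2,suppress=True)
for sg in (1,-1):
  for x in (-.21,-.19,-.17,-.15,-.13,-.11,-.09,-.07,-.05,-.03,-.01,.01,.03,.045):
    o=[]
    for t in range(0,75,5):
        th=np.radians(t); p=B(x,-.003,.03)-.073*(np.sin(th)*BX-np.cos(th)*BZ)
        q=manip.solve_ik(p,rot(th,sg))
        o.append("N" if q is None else ("y" if abs(q[3])<.8 else "f"))
    print(sg,x,"".join(o))
for t in (0,30,45,50,55):
    th=np.radians(t); p=B(.03,-.003,.03)-.073*(np.sin(th)*BX-np.cos(th)*BZ)
    print(t,manip.solve_ik(p,rot(th,1)))
```

```text
1 -0.21 yyNffNNNNNNNNNN
1 -0.19 yyffffNNNNNNNNN
1 -0.17 yyyfffNNNNNNNNN
1 -0.15 yyyffffNNNNNNNN
1 -0.13 yyyNffffNNNNNNN
1 -0.11 yyyyfffffNNNNNN
1 -0.09 yyyyfffffffNNNN
1 -0.07 yyyyNffffffffff
1 -0.05 yyyyNffffffffff
1 -0.03 yyyyyffffffffff
1 -0.01 yyyyyNfffffffff
1 0.01 yyyyyNfffffffff
1 0.03 yyyyyffffffffff
1 0.045 yyyyyffffffffff
-1 -0.21 yyfffNNNNNNNNNN
-1 -0.19 yyffffNNNNNNNNN
-1 -0.17 yyyfffNNNNNNNNN
-1 -0.15 yyyffffNNNNNNNN
-1 -0.13 yyyfffffNNNNNNN
-1 -0.11 yyyyfffffNNNNNN
-1 -0.09 yyyyfffffffNNNN
-1 -0.07 yyyyfffffffffff
-1 -0.05 yyyyfffffffffff
-1 -0.03 yyyyyffffffffff
-1 -0.01 yyyyyffffffffff
-1 0.01 yyyyyffffffffff
-1 0.03 yyyyyffffffffff
-1 0.045 yyyyyffffffffff
0 [-0.27  0.81  1.53  0.    0.8  -1.83]
30 [-0.35  0.78  1.92  1.94  0.18  2.47]
45 [-0.4   0.89  2.08  2.66  0.62  1.69]
50 [-0.42  0.94  2.11  2.7   0.79  1.62]
55 [-0.43  1.    2.15  2.72  0.96  1.57]
```

Run:
```python
from h import *
np.set_printoptions(precision=3,suppress=True)
b=[.5505,-.0745]
manip.move_to([b[0],b[1],.30],rot(0,1))
grab("wrist","pics/w1.png")
hit=manip.movel([b[0],b[1],.190],speed=.12,threshold=8)
print("hit",hit)
manip.grip(.02)
st=manip.read_state();print(st["clock"],st["grip_width"],st["tool_pos"],st["wrist_force"])
grab("wrist","pics/w2.png");
```

```text
hit False
4.2833 0.032633699330107235 [ 0.551 -0.075  0.191] [0.143 0.619 4.418]
```

View pics/w1.png

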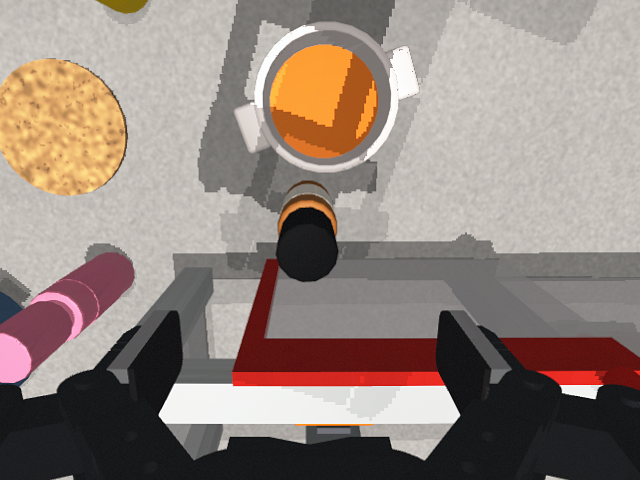

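View pics/w2.png

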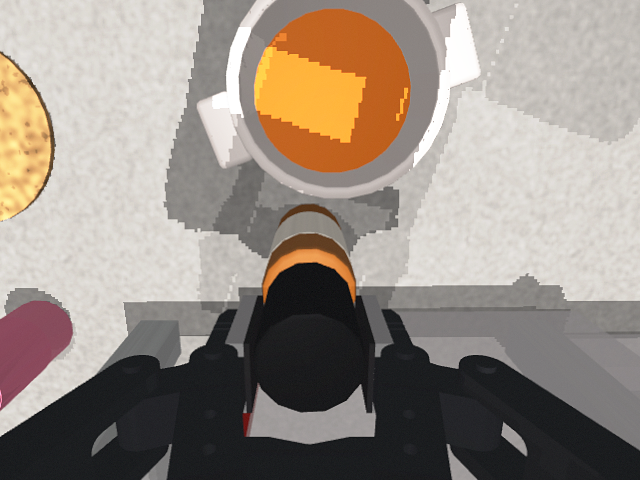

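w1 shows the black cap at (307,250) centred between the jaws. w2 shows the cap held between the pads at 32.6 mm, close to its 34 mm diameter. The pot is untouched. I'll place the bottle on the mat next.

Run:
```python
from h import *
np.set_printoptions(precision=3,suppress=True)
b=[.5505,-.0745]; m=[.486,-.2785]
manip.movel([b[0],b[1],.31],speed=.2)
manip.movel([m[0],m[1],.31],speed=.25)
manip.movel([m[0],m[1],.215],speed=.15)
hit=manip.movel([m[0],m[1],.188],speed=.03,threshold=4)
st=manip.read_state();print(hit,st["clock"],st["grip_width"],st["tool_pos"],st["wrist_force"])
manip.grip(.06)
manip.movel([m[0],m[1],.31],speed=.2)
st=manip.read_state();print(st["clock"],st["tool_pos"])
grab("wrist","pics/w3.png");grab("top","pics/t3.png")
```

```text
True 7.55 0.03221208202380524 [ 0.486 -0.279  0.195] [-0.149  0.272  3.955]
8.6667 [ 0.485 -0.278  0.309]
```

View pics/w3.png

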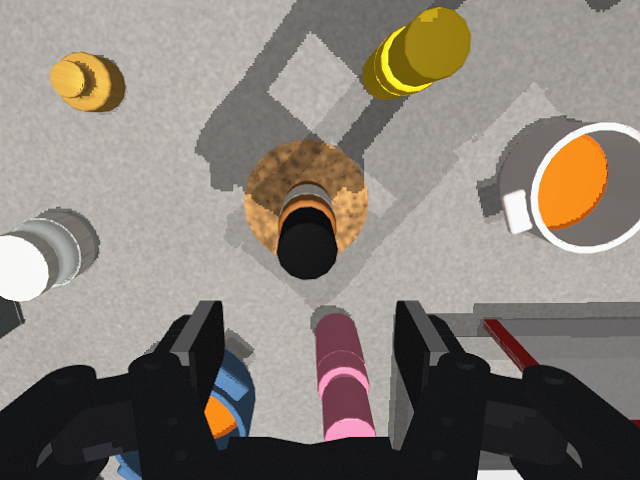

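View pics/t3.png

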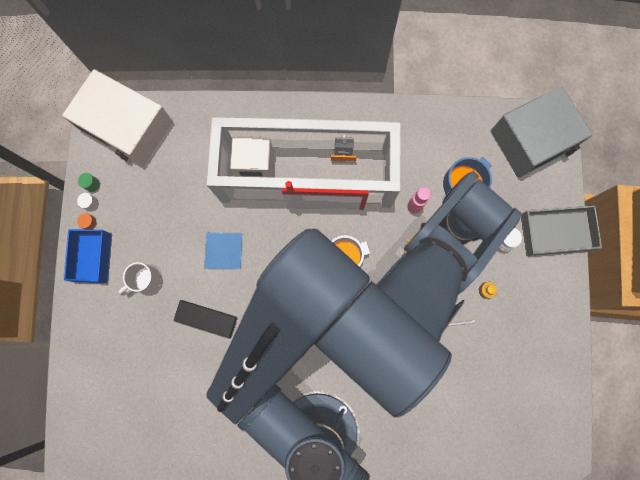

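w3 shows the brown bottle upright on the cork mat, cap at (307,243). Next I open the door, straddling its post.

Run:
```python
from h import *
np.set_printoptions(precision=3,suppress=True)
p=np.array([.6045,.0784]); r=rot(0,1)
manip.grip(.05)
manip.move_to([p[0],p[1],.34],r)
print("down",manip.movel([p[0],p[1],.266],speed=.12,threshold=8))
q=p-BO; y0=q@BY[:2]; print("post bay y",y0)
e=B(q@BX[:2],.285+.017+.015,.266)
print("push",manip.movel(e,speed=.1,threshold=9))
st=manip.read_state();print(st["clock"],st["tool_pos"],st["wrist_force"],"TCP bay y",(st["tool_pos"][:2]-BO)@BY[:2])
# back off a bit, lift
t=np.array(st["tool_pos"]); t=t-BY*.012
manip.movel(t,speed=.1); t[2]=.34; manip.movel(t,speed=.25)
grab("scene","pics/s4.png"); print(manip.read_state()["clock"])
```

```text
down False
post bay y 0.13639617917385005
push True
12.7667 [0.606 0.25  0.265] [ 1.401 -1.927  1.21 ] TCP bay y 0.3077097039863912
13.5333
```

View pics/s4.png

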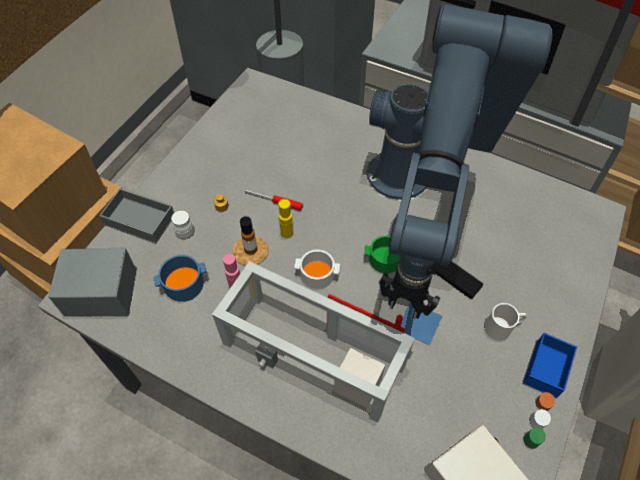

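Run:
```python
from h import *
np.set_printoptions(precision=4,suppress=True)
T=grab("top","pics/t4.png");S=grab("scene")
im=cv2.imread("pics/t4.png"); cv2.imwrite("pics/t4c.png",cv2.resize(im[110:310,200:460],None,fx=3,fy=3,interpolation=cv2.INTER_CUBIC))
im=S["pixels"][:,:,::-1]; cv2.imwrite("pics/s4c.png",cv2.resize(im[225:400,220:440],None,fx=3,fy=3,interpolation=cv2.INTER_CUBIC))
print(onz(S,401,319.5,.237))
```

```text
[0.612  0.2403 0.237 ]
```

View pics/t4c.png

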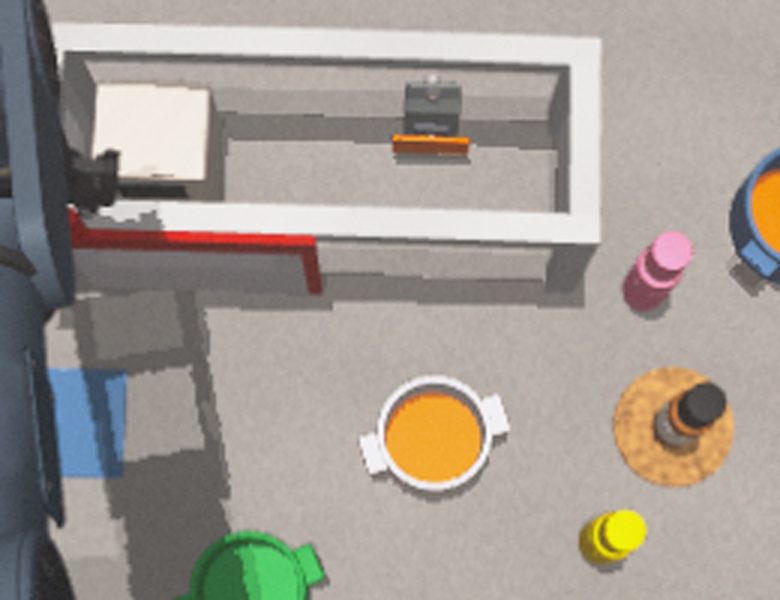

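View pics/s4c.png

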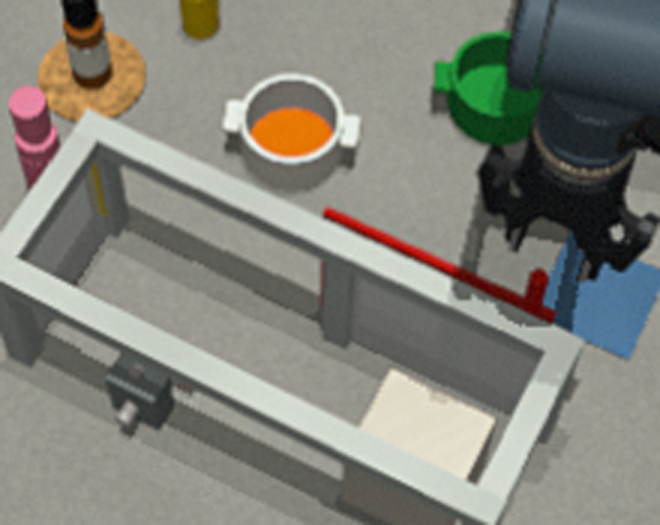

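```bash
sed -i 's/BO=np.array(\[0.604,-0.058\])/BO=np.array([0.604,-0.0555])/' h.py
python3 - <<'E'
from h import *
np.set_printoptions(precision=3,suppress=True)
r=rot(0,1); x0=np.array([.383,-.0605]); z=.105
for zz in(.34,z): print(manip.solve_ik([*x0,zz],r))
manip.move_to([*x0,.30],r)
print("down",manip.movel([*x0,z],speed=.15,threshold=8))
e=B(-.065,0,z); e[1]=-.0605+ (e[0]-.383)*np.tan(YAW)
F0=np.array(manip.read_state()["wrist_force"])
print("push",manip.movel(e,speed=.06,threshold=15))
st=manip.read_state();print(st["clock"],st["tool_pos"],np.array(st["wrist_force"])-F0)
grab("wrist","pics/w5.png")
E
```

```text
[-0.447  0.147  1.937  0.     1.058 -2.006]
[-0.447  0.665  2.172 -0.     0.305 -2.006]
down False
push False
19.2333 [ 0.539 -0.062  0.105] [-2.423 -0.172 -1.262]
```

View pics/w5.png

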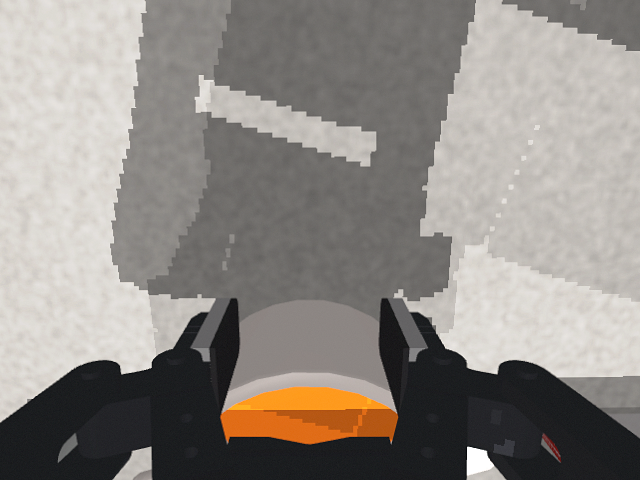

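w5 shows the pot centred between the fingers (rim about (222–398, 400)), and the push friction is about 2.4 N. Now I'll change to the tilted wrist.

Run:
```python
from h import *
np.set_printoptions(precision=3,suppress=True)
st=manip.read_state(); p=np.array(st["tool_pos"])
p=p-BX*.035; manip.movel(p,speed=.12); p[2]=.40; p[0]-=.03; manip.movel(p,speed=.25)
T=grab("top","pics/t6.png"); cv2.imwrite("pics/t6c.png",cv2.resize(T["pixels"][110:310,200:460,::-1],None,fx=3,fy=3,interpolation=cv2.INTER_CUBIC))
th=np.radians(50); y=-.0625
def tp(x,z):
    q=B(x,0,z); q[1]+= (y-(-.0555)); return q-.073*(np.sin(th)*BX-np.cos(th)*BZ)
for x,z in((-.085,.22),(-.085,.15),(-.085,.03),(.045,.03)): print(x,z,manip.solve_ik(tp(x,z),rot(th,1)))
print(manip.read_state()["joint_positions"],manip.read_state()["clock"])
```

```text
-0.085 0.22 [-0.582  0.398  2.343  2.264  0.567  1.973]
-0.085 0.15 [-0.582  0.655  2.406  2.532  0.806  1.631]
-0.085 0.03 [-0.582  1.088  2.414  2.68   1.188  1.364]
0.045 0.03 [-0.406  0.933  2.076  2.696  0.752  1.645]
[-0.364  0.215  1.659  0.     1.27  -1.923] 21.1083
```

View pics/t6c.png

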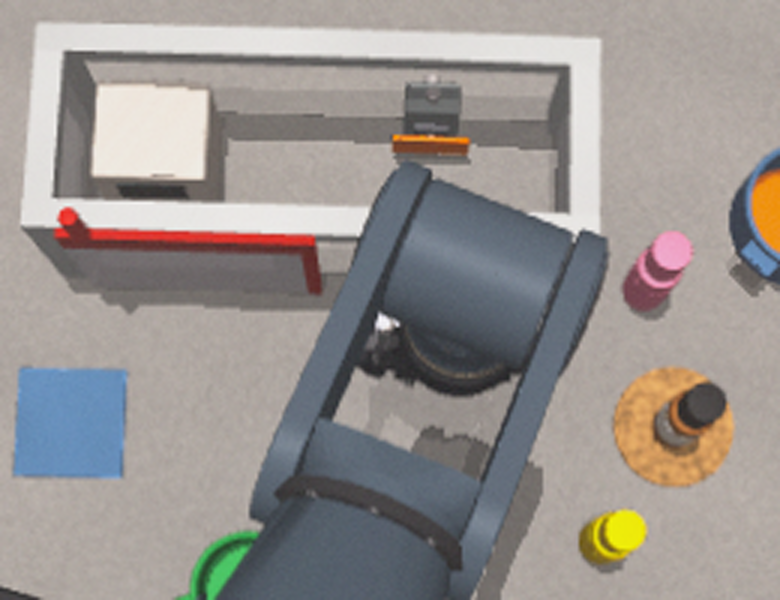

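t6c shows the door open, with its post at crop (67,216), and the bottle on the mat. The pot is hidden under the wrist.

Run:
```python
from h import *
np.set_printoptions(precision=3,suppress=True)
th=np.radians(50); y=-.0625
def tp(x,z):
    q=B(x,0,z); q[1]+= (y-(-.0555)); return q-.073*(np.sin(th)*BX-np.cos(th)*BZ)
J=np.array(manip.read_state()["joint_positions"])
def pr(): st=manip.read_state(); print(np.round(st["clock"],2),np.array(st["tool_pos"]),np.array(st["joint_positions"]),np.array(st["wrist_force"]))
manip.movej([-.45,.15,1.95,0,.1,-1.92]); pr()
manip.movej([-.5,.15,2.1,2.26,.1,1.97]); pr()
q=manip.solve_ik(tp(-.08,.22),rot(th,1)); print(q)
manip.movej(q); pr()
grab("scene","pics/s7.png")
```

```text
22.19 [ 0.543 -0.139  0.427] [-0.45   0.151  1.95  -0.     0.101 -1.92 ] [-0.341  0.077  0.029]
25.43 [ 0.503 -0.129  0.392] [-0.5   0.15  2.1   2.26  0.1   1.97] [ 0.225 -0.263 -0.538]
[-0.572  0.401  2.33   2.265  0.558  1.983]
26.11 [ 0.469 -0.062  0.267] [-0.572  0.4    2.328  2.265  0.557  1.983] [ 0.508 -0.31   0.367]
```

View pics/s7.png

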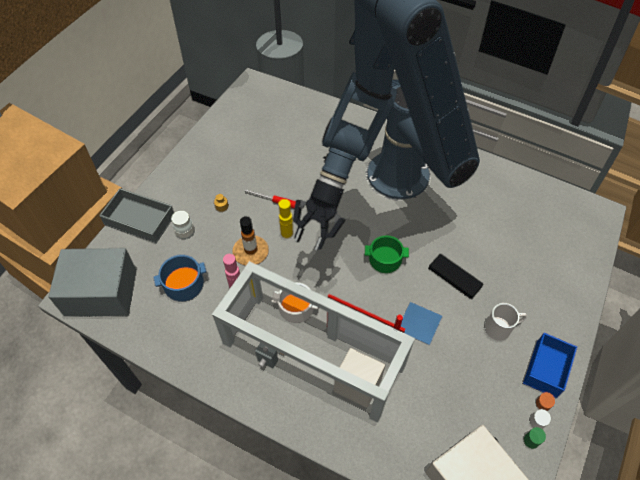

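Run:
```python
from h import *
np.set_printoptions(precision=3,suppress=True)
th=np.radians(50); y=-.0625
def tp(x,z):
    q=B(x,0,z); q[1]+= (y-(-.0555))+x*0; return q-.073*(np.sin(th)*BX-np.cos(th)*BZ)
print("down",manip.movel(tp(-.08,.032),speed=.12,threshold=6))
manip.dwell(.2)
st=manip.read_state();print(st["clock"],st["tool_pos"],st["wrist_force"],st["grip_width"]);
grab("wrist","pics/w8.png"); S=grab("scene"); cv2.imwrite("pics/s8.png",cv2.resize(S["pixels"][170:370,200:450,::-1],None,fx=3,fy=3,interpolation=cv2.INTER_CUBIC))
```

```text
down False
28.075 [ 0.468 -0.061  0.079] [-0.714 -0.321 -0.617] 0.050481509446000924
```

View pics/s8.png

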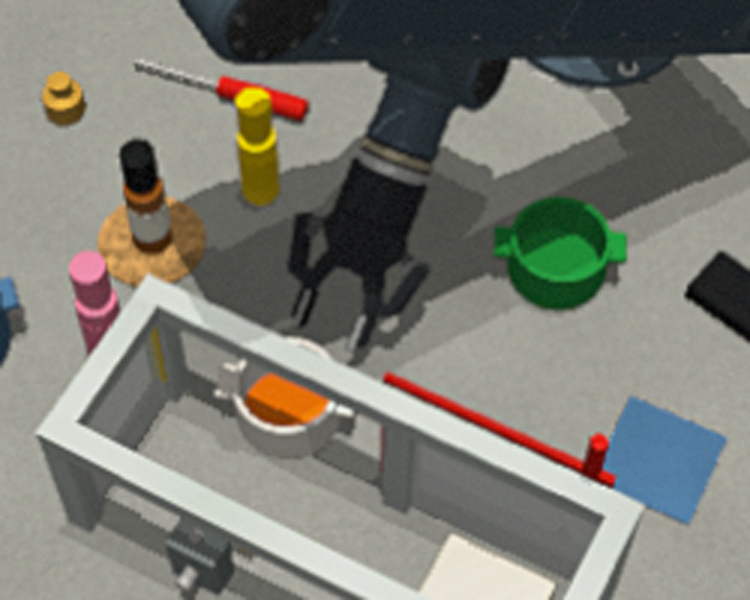

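View pics/w8.png

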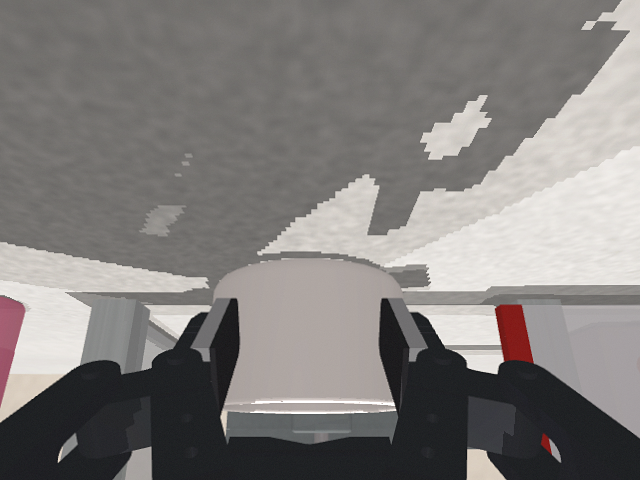

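s8 and w8 show the pot standing in the doorway, pot at s8 (285,400), with both fingers symmetric behind its back wall. Now the gentle push with feel.

Run:
```python
from h import *
np.set_printoptions(precision=3,suppress=True)
th=np.radians(50); y=-.0615
def tp(x,z):
    q=B(x,0,z); q[1]+= (y-(-.0555)); return q-.073*(np.sin(th)*BX-np.cos(th)*BZ)
F0=np.array(manip.read_state()["wrist_force"])
def rep(l):
    st=manip.read_state(); x=(st["tool_pos"][:2]-BO)@BX[:2]+.073*np.sin(th)
    print(l,round(st["clock"],2),"tip x",round(x,4),"F",np.array(st["wrist_force"])-F0); return x
print(manip.movel(tp(0.0,.032),speed=.05,threshold=9)); rep("a")
for x in np.arange(.008,.061,.008):
    h=manip.movel(tp(x,.032),speed=.025,threshold=5); rep("h" if h else "-")
    if h: break
S=grab("scene"); cv2.imwrite("pics/s9.png",cv2.resize(S["pixels"][170:370,200:450,::-1],None,fx=3,fy=3,interpolation=cv2.INTER_CUBIC))
S=grab("top"); cv2.imwrite("pics/t9.png",cv2.resize(S["pixels"][110:310,200:460,::-1],None,fx=3,fy=3,interpolation=cv2.INTER_CUBIC))
```

```text
False
a 29.93 tip x -0.0 F [-0.507  1.013 -1.432]
- 30.39 tip x 0.0088 F [ 0.101  0.526 -1.14 ]
h 30.62 tip x 0.0104 F [ 1.172  1.362 -1.927]
```

View pics/s9.png

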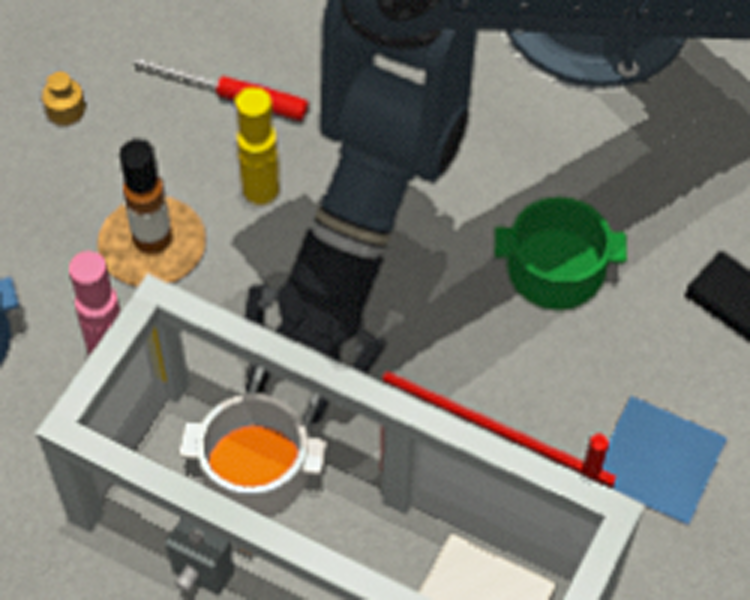

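View pics/t9.png

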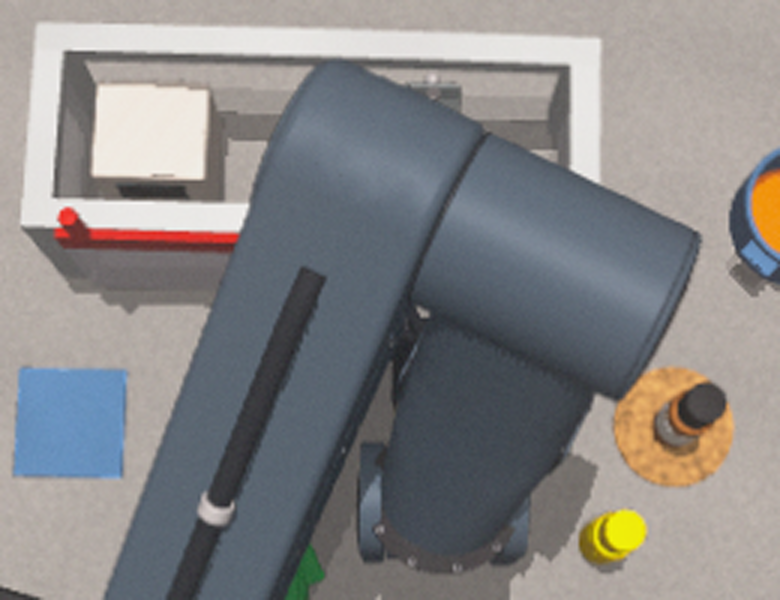

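Run:
```python
from h import *
np.set_printoptions(precision=4,suppress=True)
S=grab("scene")
s=lambda u,v:(200+u/3-1/3,170+v/3-1/3)
# rim outline extremes at z=.06
pts=[onz(S,*s(u,v),.06) for u,v in((199,449),(308,440),(250,397),(256,494))]
print(pts); c=(pts[0]+pts[1]+pts[2]+pts[3])/4
print(c,(c[:2]-BO)@BX[:2],(c[:2]-BO)@BY[:2])
```

```text
[array([ 0.688 , -0.0983,  0.06  ]), array([ 0.6349, -0.0159,  0.06  ]), array([ 0.6208, -0.0836,  0.06  ]), array([ 0.7029, -0.0314,  0.06  ])]
[ 0.6617 -0.0573  0.06  ] 0.05768649377266822 -0.0011127753659305839
```

Pot centre is at bay x ≈ 58 mm, so its front is at about 108 mm. That is short of the pad, which I measured at about 128 mm. The stop was probably friction or noise, so I'll continue with force logging.

Run:
```python
from h import *
np.set_printoptions(precision=2,suppress=True)
th=np.radians(50); y=-.0615
def tp(x,z):
    q=B(x,0,z); q[1]+= (y-(-.0555)); return q-.073*(np.sin(th)*BX-np.cos(th)*BZ)
F0=np.array([-.714,-.321,-.617])
def rep(l):
    st=manip.read_state(); x=(st["tool_pos"][:2]-BO)@BX[:2]+.073*np.sin(th)
    print(l,round(st["clock"],2),"tip x",round(x,4),"F",np.array(st["wrist_force"])-F0); return x
rep("0")
for x in np.arange(.014,.0361,.004):
    h=manip.movel(tp(x,.032),speed=.02,threshold=7); rep("h" if h else "-")
    if h: break
S=grab("scene"); cv2.imwrite("pics/s10.png",cv2.resize(S["pixels"][250:370,220:350,::-1],None,fx=5,fy=5,interpolation=cv2.INTER_CUBIC))
```

```text
0 30.77 tip x 0.0096 F [1.13 0.09 0.4 ]
- 31.16 tip x 0.0139 F [ 0.23  0.23 -0.92]
- 31.51 tip x 0.0183 F [-0.53  0.44 -0.39]
- 31.86 tip x 0.0224 F [ 0.36 -0.07 -0.75]
- 32.21 tip x 0.0264 F [-1.02  0.01 -0.83]
- 32.56 tip x 0.0304 F [0.53 0.79 0.24]
- 32.91 tip x 0.0343 F [0.55 0.82 0.6 ]
```

View pics/s10.png

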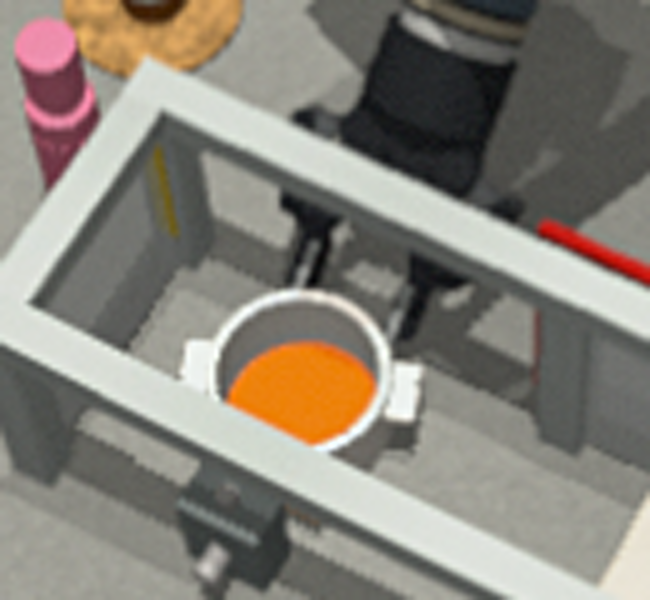

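Run:
```python
from h import *
np.set_printoptions(precision=4,suppress=True)
S=grab("scene")
hsv=cv2.cvtColor(S["pixels"],cv2.COLOR_RGB2HSV)
s=lambda u,v:(220+u/5-.4,250+v/5-.4)
for a in ((215,372),(391,365),(305,290)):
    p=onz(S,*s(*a),.06); print(p,(p[:2]-BO)@BX[:2],(p[:2]-BO)@BY[:2])
# predicted rim outlines for centre bay x
for cx in (.068,.078,.085):
    C=B(cx,-.007,.06); a=np.linspace(0,2*np.pi,360)
    q=proj(S,C+.05*np.c_[np.cos(a),np.sin(a),0*a]); q=(q-[220,250])*5+2
    print(cx,q.min(0),q.max(0))
```

```text
[ 0.7043 -0.0994  0.06  ] 0.10079859051291194 -0.04270471756768292
[ 0.657  -0.0178  0.06  ] 0.05251959109160127 0.0383483975448122
[ 0.6389 -0.0809  0.06  ] 0.03519644666315223 -0.025028276561067778
0.068 [210.3814 269.545 ] [396.3407 437.0191]
0.078 [200.7448 283.8643] [387.2352 452.2936]
0.085 [193.9684 293.9359] [380.83   463.0352]
```

Run:
```python
from h import *
np.set_printoptions(precision=2,suppress=True)
th=np.radians(50); y=-.0615
def tp(x,z):
    q=B(x,0,z); q[1]+= (y-(-.0555)); return q-.073*(np.sin(th)*BX-np.cos(th)*BZ)
F0=np.array([-.714,-.321,-.617])
def rep(l):
    st=manip.read_state(); x=(st["tool_pos"][:2]-BO)@BX[:2]+.073*np.sin(th)
    print(l,round(st["clock"],2),"tip x",round(x,4),"F",np.array(st["wrist_force"])-F0); return x
for x in np.arange(.038,.0561,.003):
    h=manip.movel(tp(x,.032),speed=.015,threshold=7); rep("h" if h else "-")
    if h: break
manip.dwell(.3);rep("end")
S=grab("scene"); cv2.imwrite("pics/s11.png",cv2.resize(S["pixels"][250:370,220:350,::-1],None,fx=5,fy=5,interpolation=cv2.INTER_CUBIC))
```

```text
- 33.42 tip x 0.0381 F [-1.66  0.49  0.99]
- 33.77 tip x 0.0412 F [-1.69 -0.66  0.37]
h 34.02 tip x 0.0425 F [-1.43 -0.14  1.44]
end 34.33 tip x 0.0419 F [0.74 0.   0.87]
```

View pics/s11.png

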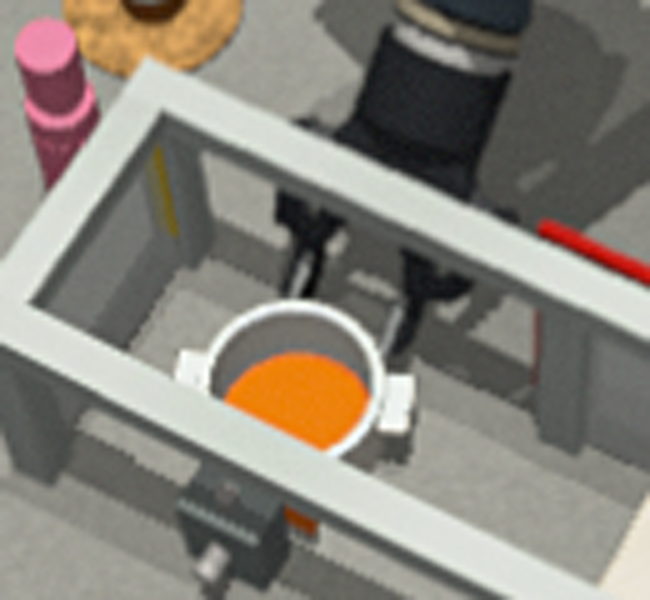

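Run:
```python
from h import *
np.set_printoptions(precision=2,suppress=True)
th=np.radians(50); y=-.0615
def tp(x,z):
    q=B(x,0,z); q[1]+= (y-(-.0555)); return q-.073*(np.sin(th)*BX-np.cos(th)*BZ)
F0=np.array([-.714,-.321,-.617])
def rep(l):
    st=manip.read_state(); x=(st["tool_pos"][:2]-BO)@BX[:2]+.073*np.sin(th)
    print(l,round(st["clock"],2),"tip x",round(x,4),"F",np.array(st["wrist_force"])-F0); return x
rep("0")
h=manip.movel(tp(.047,.032),speed=.012,threshold=8); rep("h" if h else "-")
S=grab("scene"); cv2.imwrite("pics/s12.png",cv2.resize(S["pixels"][250:370,220:350,::-1],None,fx=5,fy=5,interpolation=cv2.INTER_CUBIC))
```

```text
0 34.38 tip x 0.0417 F [0.96 0.49 0.69]
h 34.75 tip x 0.0428 F [-0.49 -1.4   3.28]
```

View pics/s12.png

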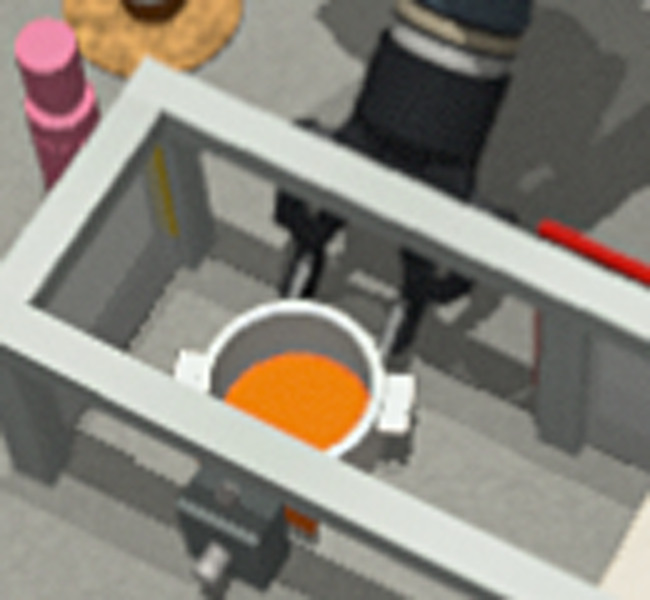

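Two pushes in a row stopped solid at the same tip x (42.5 and 42.8 mm). The pot image didn't change between them, and the orange pad now shows pushed back at s12 (300,520), so the pad is bottomed. Next I retreat and shut the door.

Run:
```python
from h import *
np.set_printoptions(precision=3,suppress=True)
th=np.radians(50); y=-.0615
def tp(x,z):
    q=B(x,0,z); q[1]+= (y-(-.0555)); return q-.073*(np.sin(th)*BX-np.cos(th)*BZ)
manip.movel(tp(.03,.032),speed=.05)
manip.movel(tp(-.078,.034),speed=.12)
manip.movel(tp(-.078,.20),speed=.15)
manip.movej([-.5,.15,2.1,2.2,.1,1.97])
manip.movej([-.1,.15,1.9,0,.2,1.85])
p=np.array([.606,.2315]); r=rot(0,-1)
manip.move_to([*p,.34],r)
st=manip.read_state();print(st["clock"],st["tool_pos"],st["joint_positions"],st["grip_width"])
grab("wrist","pics/w13.png"); T=grab("top"); cv2.imwrite("pics/t13.png",cv2.resize(T["pixels"][110:310,200:460,::-1],None,fx=3,fy=3,interpolation=cv2.INTER_CUBIC))
```

```text
41.15 [0.606 0.231 0.34 ] [ 0.192  0.525  1.329 -0.     1.287  1.776] 0.04958678541914719
```

View pics/w13.png

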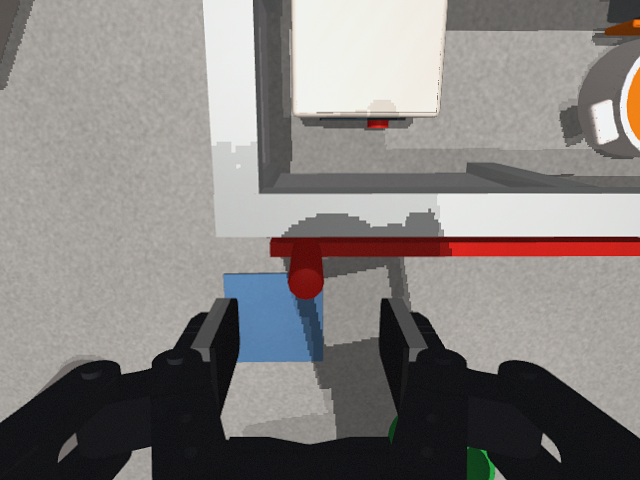

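View pics/t13.png

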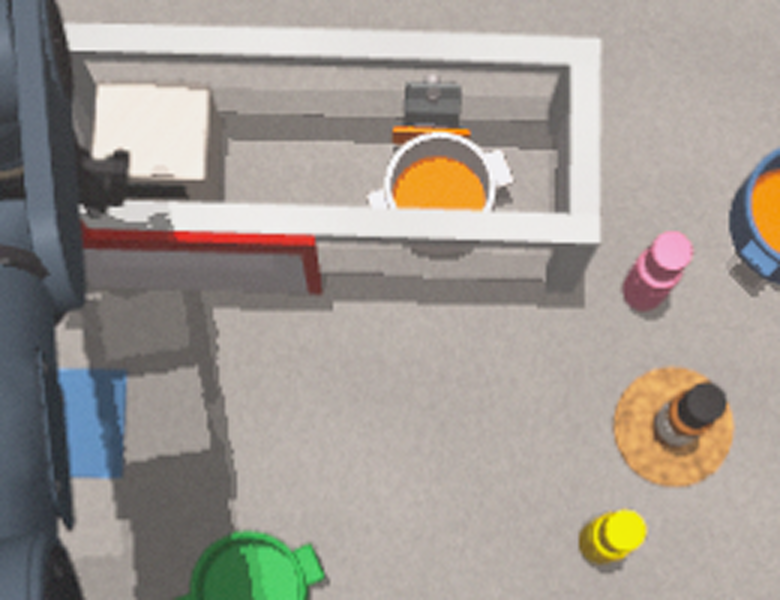

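w13 shows the post at (305,283), centred between the jaws. t13 shows the pot at (440,185) bearing on the orange pad. The pad's top edge moved from row 137 to about row 128, which is about 8 mm of give.

Run:
```python
from h import *
np.set_printoptions(precision=3,suppress=True)
p=np.array([.606,.2315])
print("down",manip.movel([*p,.266],speed=.12,threshold=8))
q=p-BO
e=B(q@BX[:2],.085-.017-.02,.266)
for k in range(2):
    print("push",manip.movel(e,speed=.09 if k==0 else .02,threshold=9))
    st=manip.read_state();print(st["clock"],st["tool_pos"],st["wrist_force"],"TCP bay y",(st["tool_pos"][:2]-BO)@BY[:2])
t=np.array(st["tool_pos"])+BY*.014
manip.movel(t,speed=.1); t[2]=.36; manip.movel(t,speed=.25)
grab("wrist","pics/w14.png")
manip.move_to([.45,.28,.40],rot(0,-1))
T=grab("top","pics/t14f.png"); cv2.imwrite("pics/t14.png",cv2.resize(T["pixels"][110:310,200:460,::-1],None,fx=3,fy=3,interpolation=cv2.INTER_CUBIC))
S=grab("scene","pics/s14.png")
print(manip.read_state()["clock"])
```

```text
down False
push True
44.1333 [0.603 0.015 0.266] [0.558 2.09  2.051] TCP bay y 0.0706633883736304
push True
44.5583 [0.603 0.015 0.265] [-0.057  0.564  0.797] TCP bay y 0.07049838395292155
46.6667
```

View pics/t14.png

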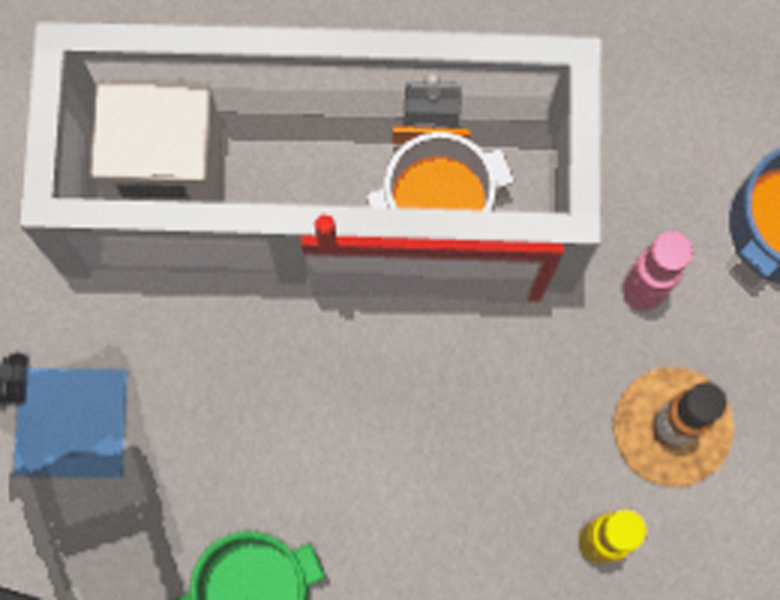

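View pics/s14.png

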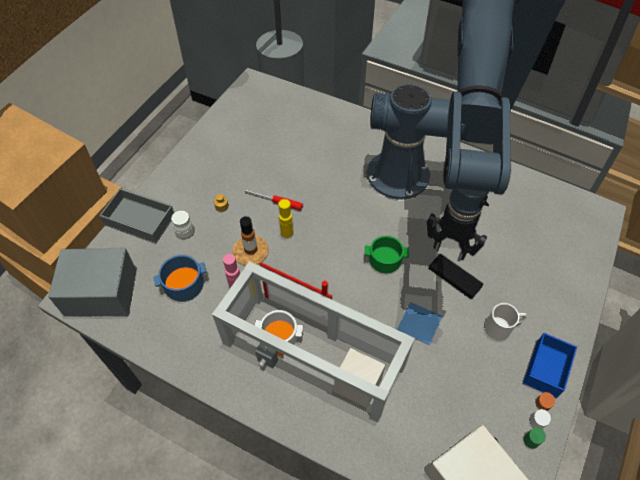

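The door's TCP travel between stops was 235 mm. That equals the 200 mm stroke plus 2×17 mm of finger slack, and the second push stopped in the same place, so the door is fully shut. The robot touches nothing, so I'll hand in.

```bash
python3 -c "
from station import manip
print(manip.finish_job())"
```

```text
the job is handed in; nothing more can be done
None
```

The job is done and handed in at about 47 s of the 72 s allowed; no verdict was reported.

- **Bottle:** it stands upright on the cork mat, confirmed in the wrist, top and scene pictures.
- **Door:** I found it about 50 mm open. After the bottle I slid it fully open, and after the casserole fully shut. The shut stop was felt twice at the same place, and the travel between the stops matches the full 200 mm.
- **Casserole:** I pushed it upright to the doorway, then with the tool tilted 50° the rest of the way, about 2.4 N of resistance as read after the upright push. It came up solid twice at the same place (42.5 and 42.8 mm). The pad shows about 8 mm of give in the top picture, and the casserole still bore on it after the door was shut.
- **Everything else:** nothing else looked moved in the last pictures.

**Disagreements:**
- The first stop during the push, at tip x 10 mm, was a false trigger. The picture showed the casserole still short of the pad, so I went on.
- The force readings taken after each stop were noisy, about ±1–2 N. The pad's soft spring could not be told apart by force; contact rests on the solid stop and the pictures.
- My first estimate of the bay's y was about 3 mm off, and I corrected it once the door was open.

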